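Find the rocking corner of a levelling plate and press its shim flat

TASK

The steel plate of the levelling stand rocks at one of its corners. Press down on the corners with the fingertips until you find the one that rocks, then push the shim tongue beside that corner down flat, so that the plate sits level and firm. Leave the other three tongues standing as they are, lift nothing, and leave the tub on the plate and the things around the stand where they are.

Things in the scene. Friction and masses are not known exactly. Their poses are not given: they have to be found in the camera images.
- stand: Fixed levelling stand on the bench: dark steel base with a 170 x 170 mm steel plate on it and four hinged steel shim tongues, two on the left (+y) and two on the right (-y) side. Origin: centre of the base's underside, on the bench. Its x axis points away from the robot (yaw up to 0.25 rad), y to the left side, z up. With tongues the stand measures 170 mm along x and about 310 mm along y.
- plate: Steel plate of the stand, 170 x 170 x 8 mm, level, top 39 mm above the bench, on a sprung centre pivot and four feet. One unknown corner has a hidden gap: pressed there with about 3 N the plate rocks, the corner sinking about 6 mm (tilt about 0.06 rad), and springs back when released. The other corners are solid (under 1 mm). Origin: plate centre, 13 mm below its top; z is its normal.
- corner_a (a point): Point on the plate's top surface near its near left corner, 17 mm in from both edges, straight above the foot: where to press to test this corner.
- corner_b (a point): Point on the plate's top surface near its near right corner, 17 mm in from both edges, straight above the foot: where to press to test this corner.
- corner_c (a point): Point on the plate's top surface near its far left corner, 17 mm in from both edges, straight above the foot: where to press to test this corner.
- corner_d (a point): Point on the plate's top surface near its far right corner, 17 mm in from both edges, straight above the foot: where to press to test this corner.
- pad_a (a point): Point on top of the near left shim tongue, 45 mm from its hinge. Steel leaf 24 mm wide, 4 mm thick, reaching 60 mm out sideways from a hinge that runs along the stand's x, 27 mm outboard of corner_a (10 mm outside the plate), 24 mm above the bench. Starts slanted up and outward; pressed flat it is level, its top 26 mm above the bench, its inner end filling the gap under that corner.
- pad_b (a point): Point on top of the near right shim tongue, 45 mm from its hinge. Steel leaf 24 mm wide, 4 mm thick, reaching 60 mm out sideways from a hinge that runs along the stand's x, 27 mm outboard of corner_b (10 mm outside the plate), 24 mm above the bench. Starts slanted up and outward; pressed flat it is level, its top 26 mm above the bench, its inner end filling the gap under that corner.
- pad_c (a point): Point on top of the far left shim tongue, 45 mm from its hinge. Steel leaf 24 mm wide, 4 mm thick, reaching 60 mm out sideways from a hinge that runs along the stand's x, 27 mm outboard of corner_c (10 mm outside the plate), 24 mm above the bench. Starts slanted up and outward; pressed flat it is level, its top 26 mm above the bench, its inner end filling the gap under that corner.
- pad_d (a point): Point on top of the far right shim tongue, 45 mm from its hinge. Steel leaf 24 mm wide, 4 mm thick, reaching 60 mm out sideways from a hinge that runs along the stand's x, 27 mm outboard of corner_d (10 mm outside the plate), 24 mm above the bench. Starts slanted up and outward; pressed flat it is level, its top 26 mm above the bench, its inner end filling the gap under that corner.
- tongue_a (a joint): Angle of the near left shim tongue above flat, rad: 0 = flat (stop), starts 0.60 to 0.80. Stays where it is left (hinge friction, about 2 N on the pad to push it down). At a solid corner it jams at about 0.3.
- tongue_b (a joint): Angle of the near right shim tongue above flat, rad: 0 = flat (stop), starts 0.60 to 0.80. Stays where it is left (hinge friction, about 2 N on the pad to push it down). At a solid corner it jams at about 0.3.
- tongue_c (a joint): Angle of the far left shim tongue above flat, rad: 0 = flat (stop), starts 0.60 to 0.80. Stays where it is left (hinge friction, about 2 N on the pad to push it down). At a solid corner it jams at about 0.3.
- tongue_d (a joint): Angle of the far right shim tongue above flat, rad: 0 = flat (stop), starts 0.60 to 0.80. Stays where it is left (hinge friction, about 2 N on the pad to push it down). At a solid corner it jams at about 0.3.
- tub: Small white plastic tub, 72 mm across, 45 mm high, standing on the middle of the plate. Origin: centre of its underside. Leave alone.
- vial: Small amber bottle, 26 mm across, 48 mm high, on the bench between the two left tongues. Origin: centre of its underside. Leave alone.
- pen: Black marker, 11 x 70 x 11 mm, lying on the bench between the two right tongues, along the stand's y. Origin: centre of its underside. Leave alone.
- flask: Conical glass flask, 74 mm across, 108 mm high, to the right. Origin: centre of its underside. Leave alone.
- pot_1: Clear sample pot, 100 mm across, 60 mm high, to the left. Origin: centre of its underside. Leave alone.
- pot_2: Clear sample pot, 100 mm across, 60 mm high, to the right. Origin: centre of its underside. Leave alone.
- meter: Black handheld meter, 80 x 160 x 26 mm, lying beyond the stand. Origin: centre of its underside. Leave alone.

How it is judged (in metres and radians):
On the way, in this order (a step that is already met when the one before it is completed fails the run):
1. a corner of the plate is pressed down and the plate rocks (more than 0.03 rad) (angle between plate's own z axis and vertical above 0.03 rad and contact force between the fingers and plate above 0.5 N), for 0.05 s.
2. the shim tongue of that corner is flat (a tongue can go flat with the plate level only there) (((value of joint tongue_a below 0.08 rad and distance of each of pad_b, pad_c, pad_d from where it was at the start of the episode below 0.006 m) or (value of joint tongue_b below 0.08 rad and distance of each of pad_a, pad_c, pad_d from where it was at the start of the episode below 0.006 m) or (value of joint tongue_c below 0.08 rad and distance of each of pad_a, pad_b, pad_d from where it was at the start of the episode below 0.006 m) or (value of joint tongue_d below 0.08 rad and distance of each of pad_a, pad_b, pad_c from where it was at the start of the episode below 0.006 m)) and angle between plate's own z axis and vertical below 0.015 rad), for 0.1 s.
At the end, for the whole second after the job is handed in: Exactly one shim tongue lies flat (within 0.08 rad), the other three are as they were (pads within 6 mm of their start), the plate is level within 0.015 rad, and the tub on the plate and all the loose things are within 20 mm of where they started (all of step 2 and linear speed of tub below 0.02 m/s and distance of each of tub, vial, pen, flask, pot_1, pot_2, meter from where it was at the start of the episode below 0.02 m); the robot touches nothing.
It fails at once if a second tongue is pushed (pads of two tongues more than 6 mm from their start) (distance of each of pad_a, pad_b from where it was at the start of the episode above 0.006 m or distance of each of pad_a, pad_c from where it was at the start of the episode above 0.006 m or distance of each of pad_a, pad_d from where it was at the start of the episode above 0.006 m or distance of each of pad_b, pad_c from where it was at the start of the episode above 0.006 m or distance of each of pad_b, pad_d from where it was at the start of the episode above 0.006 m or distance of each of pad_c, pad_d from where it was at the start of the episode above 0.006 m).
It fails at once if the tub on the plate or another loose thing is lifted, carried or knocked (more than 20 mm, or tipped) (distance of any of tub, vial, pen, flask, pot_1, pot_2, meter from where it was at the start of the episode above 0.02 m or angle between any of tub, vial, pen, flask, pot_1, pot_2, meter's own z axis and vertical above 0.35 rad).
It also fails if it takes over 45 s, if anything falls off the work surface, if the arm or the gripper's body presses on something with over 40 N, if the wrist force passes 120 N, or if a joint passes its speed limit or range.

ROBOT

A 6-joint arm with a two-finger parallel gripper is mounted at the origin on the work surface. World frame = base frame: x ahead of the robot, y to its left, z up, the work surface at z = 0. Lengths are in m, angles in degrees, forces in N, time in s.
With the tool pointing down it reaches from about 0.4 to 0.825 m from the base axis. Payload 7 kg.
Tool frame: the origin (TCP) lies at the very end of the fingers, on their centre line; the grasp point (between the pads) lies 19 mm behind it (ctrl.hold_point_z is the distance from the TCP to the grasp point, in m); z points along the fingers, y is the line along which they close (so a half turn about z gives the same grasp; the last joint's range is limited). The gripper opens to 88 mm and grips with 3 to 60 N. Pads are 19 mm wide; open, the fingers measure 130 mm over their backs; the gripper's body (78 mm by 193 mm) begins 47 mm behind the grasp point.
Start: joints at [-46.633, 20.546, 0.682, 0, -70.136, -16.507], TCP at [0.305, -0.602, 0.227] pointing down, gripper open.
Joint ranges: [-176.03, 176.03], [-82.01, 121.73], [-58.28, 71.71], [-173.87, 95.51], [-174.79, -0.11], [-173.66, 173.66]. Speed limits (degrees/s): [136.94, 136.94, 172.46, 180, 180, 180].

INTERFACE

Orientations are given as [roll, pitch, yaw] about the fixed x, y, z axes, in that order (R = Rz(yaw) Ry(pitch) Rx(roll)).
In Python, from plant import sensors, viewer, workorder, ctrl gives the robot as it stands.
- The arm moves only by the shell command python3 -m pendant 'ROWS'. ROWS is JSON, a list of rows, each a list of 3 entries, a list of its own where there are three numbers: the opening, from -1 (shut) to 1 (fully open), so that 0 is half open, then the shift along the tool's x, y, z in m, then the turn, a rotation vector about the tool's x, y, z in degrees. A call has 1 to 10 rows; each row is the pose to reach, as a shift and turn from the pose commanded when the call began, along the tool's axes at that moment; what a row does not reach only later rows make up. A row lasts 1/12 s, in which the tool goes at most 41.7 mm and 7.16 degrees, less where a joint would pass 70% of its speed; a pose out of reach is approached as far as the arm can. A call with a gripper value outside its range is refused whole. The fingers move at their own pace and stop on an object; the grip force is fixed at half the most. Time passes only in rows, so rows that repeat a pose let the fingers close. It gives the time, the measured TCP pose, the force, the opening and the grip force at its end, in the units of the state.
- sensors.get_obs(): the state, without advancing time (a new reading comes with each control period).
- viewer.snapshot(name): name is "scene" or "side" or "wrist"; returns the picture (480x640x3 uint8, red, green, blue); there is no depth.
- viewer.camera_params(name): a dict with "fx", "fy", "cx", "cy" (pixels), "extrinsics" (4x4, takes a point from world to camera coordinates). Camera axes: x right, y up, looking along -z (the intrinsics and any distortion apply to the point x, -y, -z); pixel columns grow to the right and rows downward; lengths in m; the calibration is good to about 2 mm. A picture is of the moment at which its call begins: read the wrist's pose just before it. camera_params takes no time and is no camera call; for the wrist camera it gives the pose at the moment of the call.
- workorder.close_job(): hands the job in; it is judged then, once.
The state is a dict: "clock": time; "joint_pos": joint angles; "qvel": joint speeds; "tau": joint torques, N m; "tool_pos": TCP position; "orientation": TCP orientation; "force": force on the tool from outside, world axes, zero at the start; "moment": the same for the moment, N m; "opening": finger opening in m; "gripper_force": force on a finger pad.
Only numpy, scipy, OpenCV 4.12 (cv2) and the standard library are available. Lean on these libraries where they do the work, as an engineer would, in place of code of your own. Each camera call takes 0.05 s, during which the arm holds its last target. There are 200 camera calls.

## Working session

There is one attempt and no reset: what is moved stays moved. The work goes in short steps, Python scripts to look and compute and a shell command to move; the robot and the scene stay as the last step left them, time stands still between calls to the robot, and variables do not carry over. Pictures are saved under pics/ and viewed, at most 10 in all, crops included, and the job is handed in when it is done.

```bash
mkdir -p pics; cat > h.py <<'E'
import numpy as np, cv2
from plant import sensors, viewer, workorder, ctrl
def ray(n,u,v,z):
    p=viewer.camera_params(n); E=np.array(p['extrinsics']); R=E[:3,:3];t=E[:3,3]
    d=R.T@np.array([(u-p['cx'])/p['fx'],-(v-p['cy'])/p['fy'],-1.]); c=-R.T@t
    return c+d*(z-c[2])/d[2]
def proj(n,P):
    p=viewer.camera_params(n); E=np.array(p['extrinsics']); q=E[:3,:3]@np.array(P)+E[:3,3]
    return [p['cx']+p['fx']*q[0]/-q[2], p['cy']+p['fy']*-q[1]/-q[2]]
def save(n,f):
    im=viewer.snapshot(n); cv2.imwrite('pics/'+f,im[:,:,::-1]); return im
E
python3 - <<'E'
from h import *
for n in ('scene','side'): save(n,n+'0.png'); print(viewer.camera_params(n))
print(sensors.get_obs())
E
```

```text
{'fx': 590.2323022914588, 'fy': 590.2323022914588, 'cx': 322.4683599568795, 'cy': 243.25508688909133, 'extrinsics': array([[ 0.36747848,  0.92992104,  0.01436768, -0.20520618],
       [-0.61822863,  0.2327069 ,  0.75076019,  0.32076781],
       [ 0.69480424, -0.28477072,  0.66041858, -1.7363435 ],
       [ 0.        ,  0.        ,  0.        ,  1.        ]])}
{'fx': 494.4979644767869, 'fy': 494.4979644767869, 'cx': 329.23984750566655, 'cy': 236.14012740801326, 'extrinsics': array([[-0.73635024, -0.67641964,  0.01564604,  0.4291406 ],
       [ 0.37155237, -0.38492976,  0.84485378, -0.28955125],
       [-0.56545307,  0.62792161,  0.53476844, -0.85096304],
       [ 0.        ,  0.        ,  0.        ,  1.        ]])}
{'clock': 0.1, 'joint_pos': array([-4.66337642e+01,  2.05889346e+01,  6.38705451e-01, -1.84040513e-02,
       -7.01376024e+01, -1.65070392e+01]), 'qvel': array([-0.0507994 , -0.16234367,  0.12830913,  0.17675731,  0.02347561,
       -0.02084026]), 'tau': array([-4.76956266e-04, -5.84165311e+01,  2.93751258e+01,  7.01552153e+00,
        1.01535057e-02, -4.69321947e-05]), 'tool_pos': array([ 0.30473679, -0.60178783,  0.22569378]), 'orientation': array([ 1.79910872e+02, -8.36951201e-03, -1.53147063e+02]), 'force': array([-0.29786216, -0.26246064,  0.01924582]), 'moment': array([-0.00847364, -0.05044317, -0.0367144 ]), 'gripper_force': 0.0, 'opening': 0.08769533070093773}
```

View pics/scene0.png

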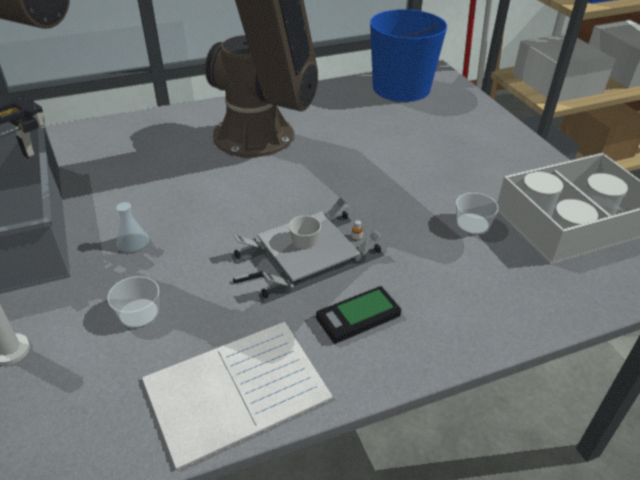

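View pics/side0.png

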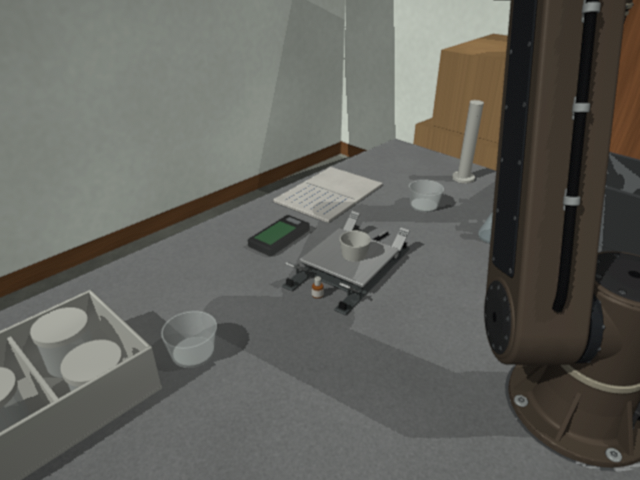

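The stand sits around scene pixel (308,245) and side pixel (350,255). The scene camera looks back at the robot. I'll enlarge both views to find the plate corners.

```bash
python3 - <<'E'
import cv2,numpy as np
a=cv2.imread('pics/scene0.png')[190:310,220:400]; b=cv2.imread('pics/side0.png')[200:320,270:430]
f=lambda x:cv2.resize(x,(800,int(x.shape[0]*800/x.shape[1])),interpolation=cv2.INTER_CUBIC)
cv2.imwrite('pics/c1.png',f(a)); cv2.imwrite('pics/c2.png',f(b))
E
```

```text
(no output)
```

View pics/c1.png

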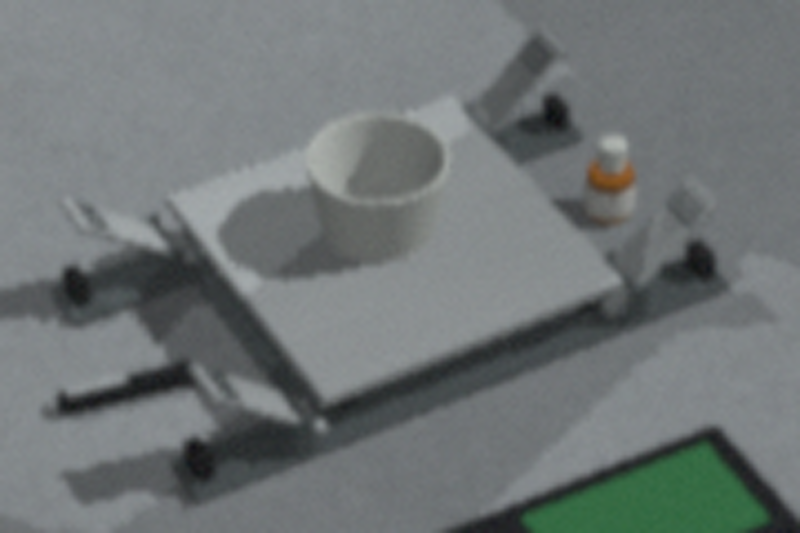

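View pics/c2.png

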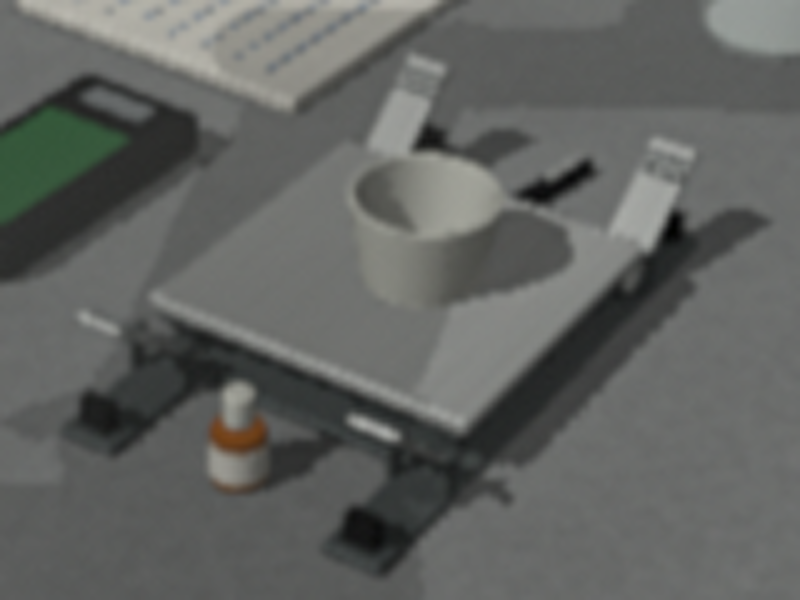

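Plate corners in the scene crop: A(455,98), B(170,197), C(620,283), D(322,403). In the side crop: A(462,430), B(640,242), C(153,297), D(345,147). I'll cast these onto z=0.039.

```bash
python3 - <<'E'
from h import *
s={'A':(455,98),'B':(170,197),'C':(620,283),'D':(322,403)}; d={'A':(462,430),'B':(640,242),'C':(153,297),'D':(345,147)}
loc={'A':(-.085,.085),'B':(-.085,-.085),'C':(.085,.085),'D':(.085,-.085)}
P=[];L=[]
for k in 'ABCD':
    p=ray('scene',220+s[k][0]*180/800,190+s[k][1]*180/800,.039); q=ray('side',270+d[k][0]/5,200+d[k][1]/5,.039)
    print(k,p.round(4),q.round(4)); P+=[(p+q)[:2]/2]; L+=[loc[k]]
P=np.array(P);L=np.array(L);c=P.mean(0);Q=P-c
yaw=np.arctan2((L[:,0]*Q[:,1]-L[:,1]*Q[:,0]).sum(),(L*Q).sum())
print('c',c,'yaw',np.degrees(yaw))
R=np.array([[np.cos(yaw),-np.sin(yaw)],[np.sin(yaw),np.cos(yaw)]])
print('res',(Q-L@R.T).round(4))
for k in 'ABCD':
    l=np.array(loc[k]); sg=np.sign(l); co=c+R@(sg*.068)
    pad=lambda r:(c+R@np.array([sg[0]*.068,sg[1]*(.095+r)])).round(4)
    print(k,'corner',co.round(4),'pad45flat',pad(.045),'pad45 up(0.7)',pad(.045*np.cos(.7)))
E
```

```text
A [0.4606 0.0378 0.039 ] [0.4481 0.0427 0.039 ]
B [ 0.4853 -0.1281  0.039 ] [ 0.4786 -0.1286  0.039 ]
C [0.6257 0.06   0.039 ] [0.6137 0.0646 0.039 ]
D [ 0.6526 -0.1049  0.039 ] [ 0.6377 -0.0954  0.039 ]
c [ 0.55028603 -0.03147302] yaw 8.895490623299672
res [[ 0.0012  0.0009]
 [ 0.0025  0.0003]
 [-0.0014 -0.0033]
 [-0.0023  0.0022]]
A corner [0.4726 0.0252] pad45flat [0.4615 0.0963] pad45 up(0.7) [0.4631 0.0859]
B corner [ 0.4936 -0.1092] pad45flat [ 0.5048 -0.1803] pad45 up(0.7) [ 0.5031 -0.1698]
C corner [0.607  0.0462] pad45flat [0.5958 0.1174] pad45 up(0.7) [0.5975 0.1069]
D corner [ 0.628  -0.0881] pad45flat [ 0.6391 -0.1593] pad45 up(0.7) [ 0.6375 -0.1488]
```

```bash
python3 -m pendant '[[-1,[-0.436,0.418,-0.09],[0,0,-72]],[-1,[-0.436,0.418,-0.09],[0,0,-72]],[-1,[-0.436,0.418,-0.09],[0,0,-72]],[-1,[-0.436,0.418,-0.09],[0,0,-72]],[-1,[-0.436,0.418,-0.09],[0,0,-72]],[-1,[-0.436,0.418,-0.09],[0,0,-72]],[-1,[-0.436,0.418,-0.09],[0,0,-72]],[-1,[-0.436,0.418,-0.09],[0,0,-72]],[-1,[-0.436,0.418,-0.09],[0,0,-72]],[-1,[-0.436,0.418,-0.09],[0,0,-72]]]'
```

```text
clock: 0.93
tool_pos: [0.4414, -0.2113, 0.2882]
orientation: [-180.0, 0.0, -81.2]
force: [-0.0, -1.0, -0.6]
opening: 0.0268
gripper_force: 0.0
```

```bash
python3 -m pendant '[[-1,[-0.17,-0.087,-0.03],[0,0,0]],[-1,[-0.17,-0.087,-0.03],[0,0,0]],[-1,[-0.17,-0.087,-0.03],[0,0,0]],[-1,[-0.17,-0.087,-0.03],[0,0,0]],[-1,[-0.17,-0.087,-0.03],[0,0,0]],[-1,[-0.17,-0.087,-0.03],[0,0,0]],[-1,[-0.17,-0.087,-0.03],[0,0,0]],[-1,[-0.17,-0.087,-0.03],[0,0,0]]]'; python3 -c "
from h import *
print(sensors.get_obs()['tool_pos'],viewer.camera_params('wrist'));save('wrist','w1.png')"
```

```text
clock: 1.6
tool_pos: [0.5021, -0.0323, 0.3175]
orientation: [179.9, -0.0, -81.5]
force: [-0.2, 0.3, 0.3]
opening: 0.0002
gripper_force: 0.0
[ 0.50207721 -0.03233846  0.31752467] {'fx': 365.58521577329793, 'fy': 365.58521577329793, 'cx': 314.28140639002356, 'cy': 237.3023153705743, 'extrinsics': array([[-0.98899198, -0.14796518,  0.00108306,  0.49193412],
       [ 0.14321694, -0.95904385, -0.24438453, -0.04982302],
       [ 0.0371991 , -0.24153923,  0.9696778 , -0.50317567],
       [ 0.        ,  0.        ,  0.        ,  1.        ]])}
```

View pics/w1.png

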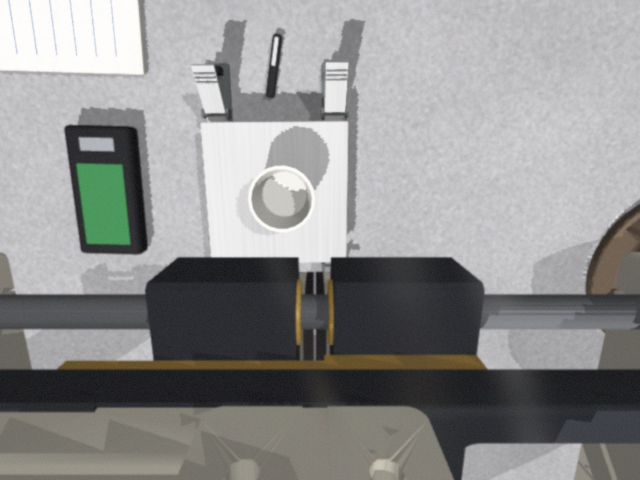

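The wrist view shows plate corners D(203,122), B(348,121), A≈(346,262) and C≈(211,263). Tongue B's tip is at (337,62) and tongue D's tip at (205,66).

```bash
python3 - <<'E'
from h import *
s={'A':(346.5,262),'B':(348,121.5),'C':(211,262),'D':(202.5,123)}
loc={'A':(-.085,.085),'B':(-.085,-.085),'C':(.085,.085),'D':(.085,-.085)}
P=np.array([ray('wrist',*s[k],.039)[:2] for k in 'ABCD']);L=np.array([loc[k] for k in 'ABCD']);c=P.mean(0);Q=P-c
print(P.round(4)); yaw=np.arctan2((L[:,0]*Q[:,1]-L[:,1]*Q[:,0]).sum(),(L*Q).sum())
print('c',c,'yaw',np.degrees(yaw))
R=np.array([[np.cos(yaw),-np.sin(yaw)],[np.sin(yaw),np.cos(yaw)]])
print('res',(Q-L@R.T).round(4))
for k in 'ABCD':
    sg=np.sign(loc[k]); pad=lambda r:(c+R@np.array([sg[0]*.068,sg[1]*(.095+r)])).round(4)
    print(k,'corner',(c+R@(sg*.068)).round(4),'flat',pad(.045),'up',pad(.034))
print([ray('scene',*x,0).round(3) for x in ((131,243),(137,310))])
E
```

```text
[[ 0.451   0.0373]
 [ 0.4776 -0.1286]
 [ 0.6188  0.0621]
 [ 0.6415 -0.1026]]
c [ 0.54723626 -0.03296397] yaw 8.599943796590864
res [[ 0.0006 -0.0011]
 [ 0.0017  0.0011]
 [ 0.0002 -0.0016]
 [-0.0025  0.0017]]
A corner [0.4698 0.0241] flat [0.4591 0.0953] up [0.4607 0.0844]
B corner [ 0.4902 -0.1104] flat [ 0.5009 -0.1816] up [ 0.4993 -0.1707]
C corner [0.6043 0.0444] flat [0.5935 0.1156] up [0.5952 0.1048]
D corner [ 0.6246 -0.09  ] flat [ 0.6354 -0.1612] up [ 0.6338 -0.1503]
[array([ 0.367, -0.401,  0.   ]), array([ 0.583, -0.419, -0.   ])]
```

```bash
python3 -m pendant '[[-1,[-0.03,0.012,0.02],[0,0,0]],[-1,[-0.06,0.023,0.04],[0,0,0]],[-1,[-0.06,0.023,0.08],[0,0,0]],[-1,[-0.06,0.023,0.12],[0,0,0]],[-1,[-0.06,0.023,0.16],[0,0,0]],[-1,[-0.06,0.023,0.2],[0,0,0]],[-1,[-0.06,0.023,0.235],[0,0,0]],[-1,[-0.06,0.023,0.26],[0,0,0]],[-1,[-0.06,0.023,0.27],[0,0,0]],[-1,[-0.06,0.023,0.27],[0,0,0]]]'
```

```text
clock: 2.48
tool_pos: [0.4687, 0.0215, 0.0453]
orientation: [179.7, -0.1, -81.7]
force: [-0.5, -0.2, -0.6]
opening: 0.0004
gripper_force: 0.0
```

Now I'll press in 1–2 mm rows down to z ≈ 0.036.

```bash
python3 -m pendant '[[-1,[0,0,0.004],[0,0,0]],[-1,[0,0,0.006],[0,0,0]],[-1,[0,0,0.008],[0,0,0]],[-1,[0,0,0.009],[0,0,0]],[-1,[0,0,0.01],[0,0,0]],[-1,[0,0,0.01],[0,0,0]]]'
```

```text
clock: 2.98
tool_pos: [0.4712, 0.0237, 0.0384]
orientation: [-179.9, 0.0, -81.5]
force: [-0.2, -0.3, 1.1]
opening: 0.0007
gripper_force: 0.2
```

```bash
python3 -m pendant '[[-1,[0,0,0.001],[0,0,0]],[-1,[0,0,0.002],[0,0,0]],[-1,[0,0,0.003],[0,0,0]],[-1,[0,0,0.003],[0,0,0]],[-1,[0,0,0.003],[0,0,0]]]'
```

```text
clock: 3.4
tool_pos: [0.471, 0.0238, 0.035]
orientation: [-180.0, 0.0, -81.5]
force: [-1.1, 1.2, 2.2]
opening: 0.0005
gripper_force: 1.4
```

```bash
python3 -m pendant '[[-1,[0,0,0.001],[0,0,0]],[-1,[0,0,0.002],[0,0,0]],[-1,[0,0,0.0025],[0,0,0]],[-1,[0,0,0.0025],[0,0,0]],[-1,[0,0,0.0025],[0,0,0]]]'; python3 -c "
from h import *
im=save('wrist','w2.png'); print(sensors.get_obs()['force'])"
```

```text
clock: 3.82
tool_pos: [0.471, 0.0238, 0.0331]
orientation: [-180.0, 0.0, -81.5]
force: [-5.8, 2.3, 14.8]
opening: 0.0004
gripper_force: 6.9
[-5.26495003  3.28936511 14.16519381]
```

Corner A gave way softly for about 6 mm (1–2 N) before bottoming out at 14.8 N, so it is the one that rocks. I'll lift and move over pad A.

```bash
python3 -m pendant '[[-1,[0,0,-0.03],[0,0,0]],[-1,[0,0,-0.07],[0,0,0]],[-1,[0,0,-0.09],[0,0,0]],[-1,[-0.03,0,-0.09],[0,0,0]],[-1,[-0.0675,0.001,-0.09],[0,0,0]],[-1,[-0.0675,0.001,-0.07],[0,0,0]],[-1,[-0.0675,0.001,-0.06],[0,0,0]],[-1,[-0.0675,0.001,-0.06],[0,0,0]]]'; python3 -c "
from h import *
save('wrist','w3.png');im=save('side','s3.png')[190:340,250:450];cv2.imwrite('pics/s3c.png',cv2.resize(im[:,:,::-1],(800,600),interpolation=cv2.INTER_CUBIC))"
```

```text
clock: 4.53
tool_pos: [0.4583, 0.09, 0.0905]
orientation: [179.8, -0.1, -81.5]
force: [-1.0, -0.2, -1.3]
opening: 0.0002
gripper_force: 0.0
```

View pics/s3c.png

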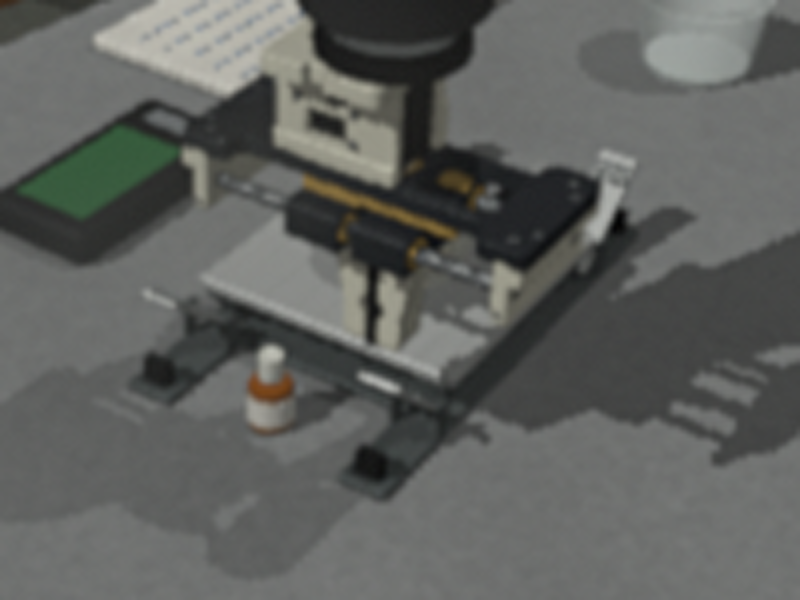

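The side crop shows the closed fingertips at (375,340), directly above the tip of tongue A at (380,383). The vial is clear of them. Pressing down now.

```bash
python3 -m pendant '[[-1,[0,0,0.01],[0,0,0]],[-1,[0,0,0.02],[0,0,0]],[-1,[0,0,0.027],[0,0,0]],[-1,[0,0,0.034],[0,0,0]],[-1,[0,0,0.041],[0,0,0]],[-1,[0,0,0.048],[0,0,0]],[-1,[0,0,0.055],[0,0,0]],[-1,[0,0,0.06],[0,0,0]],[-1,[0,0,0.064],[0,0,0]],[-1,[0,0,0.064],[0,0,0]]]'
```

```text
clock: 5.47
tool_pos: [0.4593, 0.0898, 0.0275]
orientation: [179.9, -0.0, -81.5]
force: [-0.9, -0.7, 0.4]
opening: 0.0005
gripper_force: 0.0
```

```bash
python3 -m pendant '[[-1,[0,0,0.001],[0,0,0]],[-1,[0,0,0.002],[0,0,0]],[-1,[0,0,0.003],[0,0,0]],[-1,[0,0,0.004],[0,0,0]],[-1,[0,0,0.004],[0,0,0]]]'
```

```text
clock: 5.88
tool_pos: [0.4597, 0.09, 0.0255]
orientation: [180.0, -0.0, -81.5]
force: [-6.3, -0.1, 16.7]
opening: 0.0005
gripper_force: 8.3
```

The tongue has reached its stop: z=0.0255 at 16.7 N. I'll lift clear and check.

```bash
python3 -m pendant '[[-1,[0,0,-0.02],[0,0,0]],[-1,[0,0,-0.06],[0,0,0]],[-1,[0,0,-0.1],[0,0,0]],[-1,[0,0,-0.14],[0,0,0]],[-1,[0,0,-0.18],[0,0,0]],[-1,[0,0,-0.22],[0,0,0]],[-1,[0,0,-0.25],[0,0,0]],[-1,[0,0,-0.25],[0,0,0]],[-1,[0,0,-0.25],[0,0,0]]]'; python3 -c "
from h import *
a=save('side','s4.png')[200:320,270:430];b=save('scene','c4.png')[190:310,220:380]
f=lambda x:cv2.resize(x[:,:,::-1],(400,300),interpolation=cv2.INTER_CUBIC)
cv2.imwrite('pics/f4.png',np.hstack([f(a),f(b)]))"
```

```text
clock: 6.63
tool_pos: [0.4606, 0.0907, 0.2765]
orientation: [-179.8, 0.1, -81.5]
force: [-0.1, 0.6, -1.8]
opening: 0.0007
gripper_force: 0.0
```

View pics/f4.png

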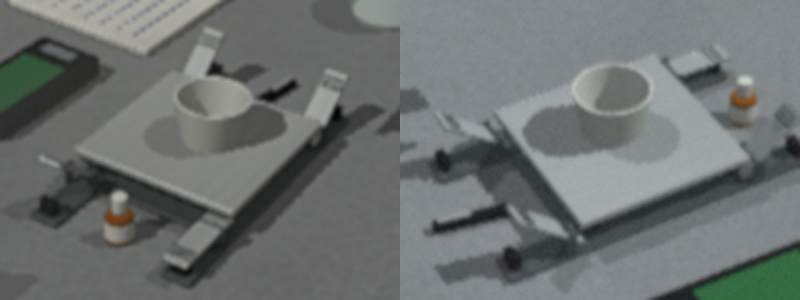

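Tongue A lies flat, at (200,240) in the left crop and (695,65) in the right. The other three tongues are still up, and the tub, vial, pen and meter have not moved. Handing in.

```bash
python3 -c "
from plant import workorder
print(workorder.close_job())"
```

```text
the job is handed in; nothing more can be done
None
```

The near-left corner (corner_a) was the one that rocked, so I pushed tongue_a down flat; in the last camera check the other three tongues were still up and nothing else looked moved, and the job is handed in (no verdict was returned).

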